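# Find the loose foot bolt and hold its cap open

## Robot

A 6-joint arm with a two-finger parallel gripper is mounted at the origin on a cart in front of the work surface, level with it; the furniture and walls round the work are solid. World frame = base frame: x ahead of the robot, y to its left, z up, the work surface at z = 0. Lengths are in m, angles in degrees, forces in N, time in s.
With the tool pointing down it reaches from about 0.4 to 0.825 m from the base axis. Payload 7 kg.
Tool frame: the origin (TCP) lies at the very end of the fingers, on their centre line; the grasp point (between the pads) lies 19 mm behind it; z points along the fingers, y is the line along which they close (so a half turn about z gives the same grasp; the last joint's range is limited). The gripper opens to 88 mm and grips with 3 to 60 N. Pads are 19 mm wide; open, the fingers measure 130 mm over their backs; the gripper's body (78 mm by 193 mm) begins 47 mm behind the grasp point.
Start: joints at [-48.409, 20.546, 0.682, 0, -70.136, -16.507], TCP at [0.286, -0.611, 0.192] pointing down, gripper open.
Joint ranges: [-176.03, 176.03], [-82.01, 121.73], [-58.28, 71.71], [-173.87, 95.51], [-174.79, -0.11], [-173.66, 173.66]. Speed limits (degrees/s): [136.94, 136.94, 172.46, 180, 180, 180].

## Interface

Orientations are given as [roll, pitch, yaw] about the fixed x, y, z axes, in that order (R = Rz(yaw) Ry(pitch) Rx(roll)).
In Python, from plant import get_state, capture, close_job, regions_of gives the robot as it stands.
- The arm moves only by the tool jog_arm, never from a script. Its argument "moves" is a list of rows, each a list of 3 entries, a list of its own where there are three numbers: the shift along the tool's x, y, z in cm, then the turn about the tool's z in degrees, then the finger opening in cm, from 0 to 8.76. A call has 1 to 12 rows; each row shifts and turns the commanded pose from where the row before left it, along the tool's axes as they then stand; what a row does not reach is not made up. A row lasts 1/8 s, in which the tool goes at most 62.5 mm and 10.7 degrees, less where a joint would pass 70% of its speed; a pose out of reach is approached as far as the arm can. A call is refused whole if a number of a shift passes 6.25 or a number of a turn 10.7, either way. A call with a gripper value outside its range is refused whole. The fingers move at their own pace and stop on an object; "newtons" is the grip in N (left out, the last holds). Time passes only in rows, so rows that do not move let the fingers close. It gives the time, the measured TCP pose, the force, the opening and the grip force at its end, in the units of the state.
- get_state(): the state, without advancing time (a new reading comes with each control period).
- capture(name): name is "scene" or "top" or "wrist"; returns a dict with "pixels" (420x560x3 uint8, blue, green, red), "mtx" (3x3 intrinsics, pixels), "world_from_camera" (4x4, takes a point from camera to world coordinates); the wrist camera has in their place "hand_eye" (4x4, takes a point from camera to tool coordinates, whose origin is the TCP and whose axes are the flange's). Camera axes: x right, y down, z forward; pixel columns grow to the right and rows downward; lengths in m; the calibration is good to about 2 mm. A picture is of the moment at which its call begins: read the wrist's pose just before it. There is no depth.
- close_job(): hands the job in; it is judged then, once.
Trained networks look in a picture, given as the dict that the camera call returned (one of the last four; its "shot" number tells which), for a name from the list of things; names that differ only in an ending like _2 or _b are one class to them, and where a whole thing is asked for, a point or a joint stands for the part that bears it (a point fixed in the world has none). Each returns a list of dicts, best first, with "confidence" (0 to 1); they miss things now and then, are a little off and sometimes report something else, mostly with a low value. They report only what shows in the picture. A call takes as long as a camera call.
- regions_of(picture, thing): "pixels" (420x560 bool, what is visible of it) and "pixel" ([column, row] in pixels, amid what is visible of it).
The state is a dict: "time_s": time; "joints": joint angles; "qd": joint speeds; "joint_torque": joint torques, N m; "tcp_pos": TCP position; "eef_rot": TCP orientation; "contact_force": force on the tool from outside, world axes, zero at the start; "moment": the same for the moment, N m; "gripper_width": finger opening in m; "gripper_force": force on a finger pad.
Only numpy, scipy, OpenCV 4.12 (cv2) and the standard library are available. Lean on these libraries where they do the work, as an engineer would, in place of code of your own. Each camera call takes 0.05 s, during which the arm holds its last target. There are 200 camera calls.

## Task

One of the three bolts of this machine foot is loose, though all look alike: tap or press the bolt heads down one after another until you find the one that sinks. Then lift the spring cap in front of that bolt by its handle bar, at least halfway to upright (45 degrees or more), and finish while still holding it open with the gripper, so that a colleague can get at the lock nut under it. Do not open the other two caps, nor any cap before the loose bolt is found, and leave the loose nut, collar, vee block and screwdriver round about undisturbed.

Things in the scene. Friction and masses are not known exactly. Their poses are not given: they have to be found in the camera images.
- foot: grey machine foot fixed to the table: block 100 x 270 x 40 mm high, with small end lugs and three like stations along its y, 85 mm apart: 1 at its left end (y = +85 mm), 2 in the middle, 3 at its right. Origin: centre of the underside; x points from the caps to the bolts, away from the robot; z up. From the front (-x) each station has a handle loop, cap plate, hinge and a hex bolt head in a round bush.
- head_1 (a point): centre of the top of the hex head of bolt 1: steel, 25 mm across corners, its top flat, 68 mm above the table and 16 mm above the rim of the 36 mm bush round it; the axis is 34 mm behind the foot's origin (+x of the foot). The head moves with the bolt.
- bolt_1 (a joint): how far bolt 1 has sunk (m): 0 standing, at most 0.007. A tight bolt gives about 1 mm or less under a push from above; the loose one sinks all 7 mm at a push of about 2 to 4 N and stays down when let go. Which bolt is loose changes from run to run and cannot be seen.
- bar_1 (a point): middle of the handle bar of cap 1: round, 10 mm thick, along the foot's y, 46 mm clear between the loop's side rods. Shut, it is 44 mm above the table, 86 mm in front of the foot's origin, open air below, a 35 mm window between it and the cap plate. Pinch it from above, one finger in front and one in the window (fingers about 30 mm apart); it turns in the fingers as the cap swings.
- cap_1 (a joint): opening angle of cap 1 (rad): 0 lying shut, grows as the bar goes up and back over the hinge, at most 1.4. A weak spring and its weight (1 to 2 N at the bar) shut it whenever it is let go. Cap plate 60 mm wide, 50 mm long, 5 mm thick.
- hinge_1 (a point): middle of the hinge axis of cap 1, fixed on the foot, 44 mm above the table, 4 mm behind the foot's origin; the axis runs along the foot's y, 90 mm from the bar's centre line.
- head_2 (a point): centre of the top of the hex head of bolt 2: steel, 25 mm across corners, its top flat, 68 mm above the table and 16 mm above the rim of the 36 mm bush round it; the axis is 34 mm behind the foot's origin (+x of the foot). The head moves with the bolt.
- bolt_2 (a joint): how far bolt 2 has sunk (m): 0 standing, at most 0.007. A tight bolt gives about 1 mm or less under a push from above; the loose one sinks all 7 mm at a push of about 2 to 4 N and stays down when let go. Which bolt is loose changes from run to run and cannot be seen.
- bar_2 (a point): middle of the handle bar of cap 2: round, 10 mm thick, along the foot's y, 46 mm clear between the loop's side rods. Shut, it is 44 mm above the table, 86 mm in front of the foot's origin, open air below, a 35 mm window between it and the cap plate. Pinch it from above, one finger in front and one in the window (fingers about 30 mm apart); it turns in the fingers as the cap swings.
- cap_2 (a joint): opening angle of cap 2 (rad): 0 lying shut, grows as the bar goes up and back over the hinge, at most 1.4. A weak spring and its weight (1 to 2 N at the bar) shut it whenever it is let go. Cap plate 60 mm wide, 50 mm long, 5 mm thick.
- hinge_2 (a point): middle of the hinge axis of cap 2, fixed on the foot, 44 mm above the table, 4 mm behind the foot's origin; the axis runs along the foot's y, 90 mm from the bar's centre line.
- head_3 (a point): centre of the top of the hex head of bolt 3: steel, 25 mm across corners, its top flat, 68 mm above the table and 16 mm above the rim of the 36 mm bush round it; the axis is 34 mm behind the foot's origin (+x of the foot). The head moves with the bolt.
- bolt_3 (a joint): how far bolt 3 has sunk (m): 0 standing, at most 0.007. A tight bolt gives about 1 mm or less under a push from above; the loose one sinks all 7 mm at a push of about 2 to 4 N and stays down when let go. Which bolt is loose changes from run to run and cannot be seen.
- bar_3 (a point): middle of the handle bar of cap 3: round, 10 mm thick, along the foot's y, 46 mm clear between the loop's side rods. Shut, it is 44 mm above the table, 86 mm in front of the foot's origin, open air below, a 35 mm window between it and the cap plate. Pinch it from above, one finger in front and one in the window (fingers about 30 mm apart); it turns in the fingers as the cap swings.
- cap_3 (a joint): opening angle of cap 3 (rad): 0 lying shut, grows as the bar goes up and back over the hinge, at most 1.4. A weak spring and its weight (1 to 2 N at the bar) shut it whenever it is let go. Cap plate 60 mm wide, 50 mm long, 5 mm thick.
- hinge_3 (a point): middle of the hinge axis of cap 3, fixed on the foot, 44 mm above the table, 4 mm behind the foot's origin; the axis runs along the foot's y, 90 mm from the bar's centre line.
- hex_nut: bystander: large loose dark hex nut, 46 x 53 x 22 mm, origin at the centre of its underside
- collar: bystander: loose steel shaft collar, 42 mm across, 15 mm high, origin at the centre of its underside
- vee_block: bystander: loose steel vee block, 44 x 48 x 34 mm, origin at the centre of its underside
- screwdriver: bystander: loose slotted screwdriver with a yellow handle, 206 mm long, 23 mm thick, lying flat behind the foot, origin at the centre of its underside

How it is judged (in metres and radians):
On the way, in this order (a step that is already met when the one before it is completed fails the run):
1. the loose bolt has been pressed and has sunk by more than 4.5 mm (value of joint any of bolt_1, bolt_2, bolt_3 above 0.0045 m), for 0.2 s.
2. the cap of that bolt is lifted past 0.75 rad (((value of joint bolt_1 above 0.0045 m and value of joint cap_1 above 0.75 rad) or (value of joint bolt_2 above 0.0045 m and value of joint cap_2 above 0.75 rad) or (value of joint bolt_3 above 0.0045 m and value of joint cap_3 above 0.75 rad))), for 0.2 s.
At the end, for the whole second after the job is handed in: The loose bolt is down (more than 4.5 mm), its own cap stands open by more than 0.75 rad and is carried by the gripper's fingers (contact above 0.3 N), and the other two caps are shut (below 0.1 rad) (((value of joint bolt_1 above 0.0045 m and value of joint cap_1 above 0.75 rad and contact force between cap_1 and the fingers above 0.3 N and value of joint each of cap_2, cap_3 below 0.1 rad) or (value of joint bolt_2 above 0.0045 m and value of joint cap_2 above 0.75 rad and contact force between cap_2 and the fingers above 0.3 N and value of joint each of cap_1, cap_3 below 0.1 rad) or (value of joint bolt_3 above 0.0045 m and value of joint cap_3 above 0.75 rad and contact force between cap_3 and the fingers above 0.3 N and value of joint each of cap_1, cap_2 below 0.1 rad))); the arm keeps its last pose, push and grip.
It fails at once if a cap is opened (beyond 0.2 rad) whose bolt is not the loose one, or before the loose bolt has been found ((value of joint cap_1 above 0.2 rad and value of joint bolt_1 below 0.0045 m) or (value of joint cap_2 above 0.2 rad and value of joint bolt_2 below 0.0045 m) or (value of joint cap_3 above 0.2 rad and value of joint bolt_3 below 0.0045 m)).
It fails at once if a bystander is moved by more than 30 mm (distance of any of hex_nut, collar, vee_block, screwdriver from where it was at the start of the episode above 0.03 m).
It also fails if it takes over 48 s, if anything falls off the work surface, if the arm or the gripper's body presses on something with over 40 N, if the wrist force passes 120 N, or if a joint passes its speed limit or range.

## Working session

There is one attempt and no reset: what is moved stays moved. The work goes in short steps, Python scripts to look and compute and a tool call to move; the robot and the scene stay as the last step left them, time stands still between calls to the robot, and variables do not carry over. Pictures are saved under pics/ and viewed, at most 11 in all, crops included, and the job is handed in when it is done.

Besides the shell and the picture viewer there is one more tool, called after "Request:" as name(argument=value, ...) on one line, values as JSON. jog_arm: Moves the arm, as the interface text tells. Its arguments: {"type":"object","properties":{"moves":{"type":"array"},"newtons":{"type":"number"}},"required":["moves"]}

```bash
mkdir -p pics; cat > h.py <<'E'
import numpy as np, cv2
from plant import get_state, capture, close_job, regions_of
def ray(c,px,z):
    T=np.array(c["world_from_camera"]);K=np.array(c["mtx"])
    d=T[:3,:3]@np.linalg.inv(K)@np.array([px[0],px[1],1.]);o=T[:3,3]
    return o+d*(z-o[2])/d[2]
E
python3 - <<'E'
from h import *
s=get_state();print({k:np.round(v,4) for k,v in s.items()})
ims=[]
for n in("scene","top"):
    c=capture(n);cv2.imwrite(f"pics/{n}0.png",c["pixels"])
    print(n,np.round(c["world_from_camera"],3).tolist())
    for t,z in(("head_1",.068),("bar_1",.044),("hex_nut",.01),("foot",.04),("screwdriver",.01),("vee_block",.02),("collar",.01)):
        for r in regions_of(c,t)[:4]:
            print(t,round(r["confidence"],2),np.round(r["pixel"]),r["pixels"].sum(),np.round(ray(c,r["pixel"],z),3))
E
```

```text
{'time_s': np.float64(0.0), 'joints': array([-4.84095e+01,  2.05924e+01,  6.32600e-01, -2.06000e-02,
       -7.01357e+01, -1.65061e+01]), 'qd': array([ 0.0558, -0.0769,  0.0365, -0.0216,  0.0716,  0.0742]), 'joint_torque': array([ 4.00000e-04, -5.82716e+01,  2.93060e+01,  6.99740e+00,
        6.90000e-03, -2.00000e-04]), 'tcp_pos': array([ 0.2859, -0.6108,  0.1912]), 'eef_rot': array([ 1.799030e+02, -8.600000e-03, -1.549226e+02]), 'contact_force': array([-0.2382, -0.573 , -0.6233]), 'moment': array([-0.0012,  0.0051, -0.018 ]), 'gripper_force': np.float64(0.0), 'gripper_width': np.float64(0.0877)}
scene [[-0.809, -0.38, 0.449, 0.16], [-0.588, 0.491, -0.643, 0.646], [0.024, -0.784, -0.62, 0.637], [0.0, 0.0, 0.0, 1.0]]
head_1 0.68 [274. 210.] 100 [0.59  0.056 0.068]
head_1 0.47 [266. 227.] 102 [0.566 0.12  0.068]
head_1 0.41 [249. 251.] 124 [0.547 0.204 0.068]
bar_1 0.97 [301. 215.] 542 [0.541 0.007 0.044]
bar_1 0.91 [288. 240.] 559 [0.515 0.102 0.044]
bar_1 0.6 [275. 264.] 647 [0.492 0.182 0.044]
hex_nut 0.95 [263. 353.] 672 [0.396 0.348 0.01 ]
foot 0.73 [275. 251.] 5292 [0.518 0.147 
[... 318 characters left out ...]
033 0.068]
head_1 0.49 [252. 206.] 56 [0.578 0.119 0.068]
head_1 0.4 [224. 217.] 56 [0.548 0.194 0.068]
bar_1 0.86 [231. 235.] 520 [0.501 0.179 0.044]
bar_1 0.75 [290. 216.] 513 [0.548 0.015 0.044]
bar_1 0.57 [260. 227.] 550 [0.52  0.099 0.044]
hex_nut 0.7 [171. 275.] 272 [0.396 0.35  0.01 ]
hex_nut 0.57 [258. 220.] 4298 [0.543 0.107 0.01 ]
hex_nut 0.27 [369. 284.] 303 [ 0.357 -0.199  0.01 ]
foot 0.63 [261. 217.] 4463 [0.548 0.097 0.04 ]
screwdriver 0.73 [310. 144.] 266 [ 0.758 -0.05   0.01 ]
screwdriver 0.3 [257. 230.] 547 [0.515 0.108 0.01 ]
vee_block 0.7 [370. 286.] 335 [ 0.352 -0.2    0.02 ]
vee_block 0.37 [253. 204.] 50 [0.588 0.117 0.02 ]
collar 0.71 [160. 177.] 128 [0.673 0.381 0.01 ]
```

```bash
python3 - <<'E'
import cv2,numpy as np
a=cv2.imread("pics/top0.png")[120:300,140:400]
cv2.imwrite("pics/top_c.png",cv2.resize(a,None,fx=3,fy=3,interpolation=cv2.INTER_CUBIC))
E
```

```text
(no output)
```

View pics/top_c.png

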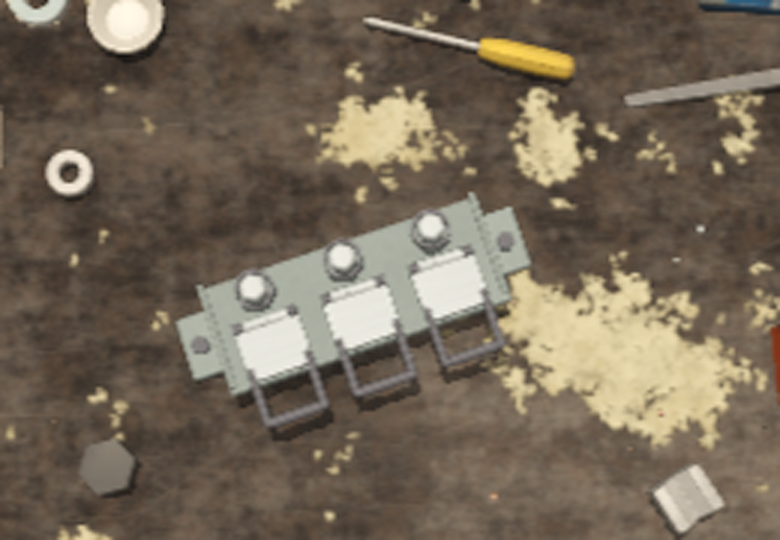

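View pics/scene0.png

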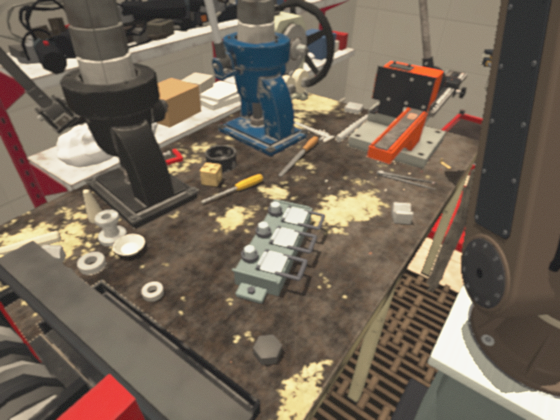

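```bash
cat >> h.py <<'E'
from scipy.optimize import least_squares
def proj(c,P):
    T=np.linalg.inv(c["world_from_camera"]);q=np.array(c["mtx"])@(T[:3,:3]@P.T+T[:3,3:4])
    return (q[:2]/q[2]).T
def model(p,L):
    c,s=np.cos(p[2]),np.sin(p[2]);R=np.array([[c,-s,0],[s,c,0],[0,0,1]])
    return L@R.T+[p[0],p[1],0]
def fit(c,obs,p0,L):
    r=least_squares(lambda p:(proj(c,model(p,L))-obs).ravel(),p0,x_scale=[.01,.01,.05])
    return r.x,np.round(r.fun.reshape(-1,2),1).tolist()
HEADS=np.array([[.034,y,.068] for y in(.085,0,-.085)])
BARS=np.array([[-.086,y,.044] for y in(.085,0,-.085)])
E
python3 - <<'E'
from h import *
c=capture("top")
o=np.array([[255,289],[342,256],[430,228],[298,421],[385,387],[472,357]])/3+[140,120]
p,r=fit(c,o,[.55,.1,.35],np.vstack([HEADS,BARS]));print(p,np.degrees(p[2]),r)
c=capture("scene");o=np.array([[251,250],[264,226],[275,206]])
print(fit(c,o,p,HEADS))
s=get_state();psi=np.radians(s["eef_rot"][2])
tx=np.array([np.cos(psi),np.sin(psi)]);ty=np.array([tx[1],-tx[0]])
d=np.array([.52,.09])-s["tcp_pos"][:2];print(d@tx,d@ty,s["tcp_pos"])
w=capture("wrist");print(np.round(w["hand_eye"],3),w["mtx"])
E
```

```text
[0.54249177 0.10341816 0.30565055] 17.51248638015178 [[-0.9, 0.4], [0.0, 1.1], [0.4, 0.3], [-0.3, -1.3], [0.2, -0.2], [0.6, -0.4]]
(array([0.53907704, 0.10924005, 0.3268941 ]), [[-0.1, 0.5], [-0.1, 0.2], [0.2, -0.9]])
-0.5091209141574441 0.5360472071443503 [ 0.28613149 -0.61132463  0.19217574]
[[-0.    -0.952 -0.306  0.083]
 [ 1.     0.    -0.001  0.   ]
 [ 0.001 -0.306  0.952 -0.192]
 [ 0.     0.     0.     1.   ]] [[355.28770308   0.         283.44602093]
 [  0.         355.28770308 211.86145124]
 [  0.           0.           1.        ]]
```

Request:
jog_arm(moves=[[[-4.24, 4.47, -0.6], 0, 0], [[-4.24, 4.47, -0.6], 0, 0], [[-4.24, 4.47, -0.6], 0, 0], [[-4.24, 4.47, -0.6], 0, 0], [[-4.24, 4.47, -0.6], 0, 0], [[-4.24, 4.47, -0.6], 0, 0], [[-4.24, 4.47, -0.6], 0, 0], [[-4.24, 4.47, -0.6], 0, 0], [[-4.24, 4.47, -0.6], 0, 0], [[-4.24, 4.47, -0.6], 0, 0], [[-4.24, 4.47, -0.6], 0, 0], [[-4.24, 4.47, -0.6], 0, 0]], newtons=10)

```text
time_s: 2.45
tcp_pos: [0.5199, 0.0923, 0.2649]
eef_rot: [-180.0, 0.1, -154.9]
contact_force: [2.3, -0.9, -0.1]
gripper_width: 0.0006
gripper_force: 0.0
```

Request:
jog_arm(moves=[[[0, 0, 0], -10.3, 0], [[0, 0, 0], -10.3, 0], [[0, 0, 0], -10.3, 0], [[0, 0, 0], -10.3, 0], [[0, 0, 0], -10.3, 0], [[0, 0, 0], -10.3, 0], [[0, 0, 0], -10.3, 0], [[0, 0, 0], -10.3, 0], [[0, 0, 0], 0, 0], [[0, 0, 0], 0, 0]])

```text
time_s: 3.7
tcp_pos: [0.5195, 0.0902, 0.2642]
eef_rot: [-180.0, 0.0, -72.7]
contact_force: [0.3, -0.5, 0.4]
gripper_width: 0.0
gripper_force: 0.0
```

```bash
cat >> h.py <<'E'
from scipy.spatial.transform import Rotation as Ro
def wrist():
    s=get_state();w=capture("wrist");T=np.eye(4)
    T[:3,:3]=Ro.from_euler("xyz",s["eef_rot"],degrees=True).as_matrix();T[:3,3]=s["tcp_pos"]
    w["world_from_camera"]=T@np.array(w["hand_eye"]);return s,w
def delta(s,xy):
    psi=np.radians(s["eef_rot"][2]);tx=np.array([np.cos(psi),np.sin(psi)]);ty=np.array([tx[1],-tx[0]])
    d=np.array(xy)-s["tcp_pos"][:2];return np.round([d@tx*100,d@ty*100],2)
E
python3 - <<'E'
from h import *
s,w=wrist();print(s["time_s"],s["tcp_pos"],s["eef_rot"],s["joints"],s["gripper_width"],s["contact_force"])
cv2.imwrite("pics/w1.png",w["pixels"])
p0=[.541,.106,.315]
print(np.round(proj(w,model(p0,np.vstack([HEADS,BARS])))))
for t,z in(("head_1",.068),("bar_1",.044)):
    for r in regions_of(w,t)[:4]: print(t,round(r["confidence"],2),np.round(r["pixel"],1),r["pixels"].sum(),np.round(ray(w,r["pixel"],z),3))
E
```

```text
3.7 [0.51952504 0.09017462 0.26422088] [-1.79995629e+02  1.63743395e-03 -7.27468180e+01] [ 3.11767003e+01  4.18639181e+00 -1.10879342e+01 -5.57248270e-04
 -7.47210374e+01 -1.39233716e+01] 2.9059348629548903e-05 [ 0.3403426  -0.52930193  0.40855388]
[[235. 254.]
 [230. 185.]
 [226. 105.]
 [333. 245.]
 [335. 179.]
 [337. 103.]]
head_1 0.9 [220.3 101.9] 412 [0.606 0.034 0.068]
head_1 0.7 [227.3 180.7] 370 [0.578 0.113 0.068]
head_1 0.68 [233.  247.2] 359 [0.551 0.189 0.068]
bar_1 0.95 [285.  100.5] 3791 [0.542 0.013 0.044]
bar_1 0.84 [282.8 238.9] 2042 [0.495 0.171 0.044]
bar_1 0.65 [286.5 175.7] 3178 [0.515 0.093 0.044]
```

View pics/w1.png

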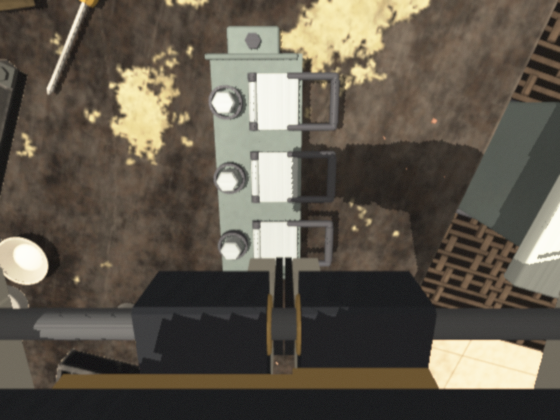

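The wrist view shows the three stations: head tops at about (226,101), (230,177) and (233,244), bars at about (335,101), (332,177) and (328,243). The closed fingers are at the bottom centre.

```bash
python3 - <<'E'
from h import *
s,w=wrist()
o=np.array([[233,244],[230,177],[226,101],[328,243],[332,177],[335,101]])
p,r=fit(w,o,[.541,.106,.315],np.vstack([HEADS,BARS]));print(p,np.degrees(p[2]),r)
H=model(p,HEADS);print(H,model(p,BARS))
for h in H: print(delta(s,h[:2]))
E
```

```text
[0.54476765 0.10087335 0.28636325] 16.40740565996438 [[-2.6, 4.8], [-1.8, 1.5], [-0.3, -2.6], [1.0, -0.5], [1.1, -1.2], [2.6, -0.8]]
[[0.55337352 0.19201576 0.068     ]
 [0.57738309 0.11047718 0.068     ]
 [0.60139265 0.02893859 0.068     ]] [[ 0.43826023  0.15811991  0.044     ]
 [ 0.46226979  0.07658133  0.044     ]
 [ 0.48627935 -0.00495726  0.044     ]]
[-8.71 -6.27]
[-0.21 -6.13]
[ 8.29 -5.98]
```

Request:
jog_arm(moves=[[[-0.3, -5.9, 0], 0, 0], [[0, 0, 4.8], 0, 0], [[0, 0, 4.8], 0, 0], [[0, 0, 4.8], 0, 0], [[0, 0, 3.9], 0, 0], [[0, 0, 0], 0, 0], [[0, 0, 0], 0, 0], [[0, 0, 0], 0, 0]])

```text
time_s: 4.9
tcp_pos: [0.5762, 0.1114, 0.0833]
eef_rot: [-179.8, 0.0, -72.5]
contact_force: [0.4, 0.0, 0.6]
gripper_width: 0.0006
gripper_force: 0.0
```

```bash
python3 - <<'E'
from h import *
s,w=wrist();print(s["tcp_pos"],s["contact_force"])
a=w["pixels"].copy()
cv2.imwrite("pics/w2.png",a)
print(np.round(proj(w,np.array([s["tcp_pos"]]))))
E
```

```text
[0.57622699 0.11136553 0.08328084] [0.42415845 0.04172442 0.59135187]
[[283. 247.]]
```

View pics/w2.png

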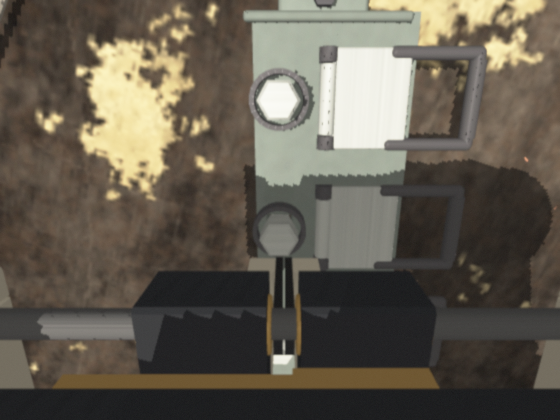

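The fingers (about (283,247)) are over shaded head 2 (about (280,230)). Head 3 is at (279,99).

Request:
jog_arm(moves=[[[0, 0, 1.0], 0, 0], [[0, 0, 0.3], 0, 0], [[0, 0, 0.2], 0, 0], [[0, 0, 0.2], 0, 0]])

```text
time_s: 5.45
tcp_pos: [0.575, 0.1108, 0.064]
eef_rot: [180.0, -0.0, -72.5]
contact_force: [-0.3, 0.4, -0.3]
gripper_width: 0.0005
gripper_force: 0.0
```

Request:
jog_arm(moves=[[[0, 0, 0.2], 0, 0], [[0, 0, 0.1], 0, 0]])

```text
time_s: 5.7
tcp_pos: [0.5749, 0.1107, 0.061]
eef_rot: [180.0, -0.0, -72.5]
contact_force: [0.2, 0.1, -0.3]
gripper_width: 0.0006
gripper_force: 0.0
```

Request:
jog_arm(moves=[[[0, 0, 0.2], 0, 0], [[0, 0, 0], 0, 0]])

```text
time_s: 5.95
tcp_pos: [0.5748, 0.1107, 0.059]
eef_rot: [180.0, -0.0, -72.5]
contact_force: [0.3, -0.7, -0.4]
gripper_width: 0.0006
gripper_force: 0.0
```

```bash
python3 - <<'E'
from h import *
s,w=wrist();print(s["tcp_pos"],s["contact_force"])
cv2.imwrite("pics/w3.png",w["pixels"])
c=capture("scene");a=c["pixels"][150:300,190:340];cv2.imwrite("pics/s3.png",cv2.resize(a,None,fx=4,fy=4,interpolation=cv2.INTER_CUBIC))
E
```

```text
[0.5747868  0.11073555 0.05898919] [ 0.26576885 -0.70592241 -0.43669824]
```

View pics/s3.png

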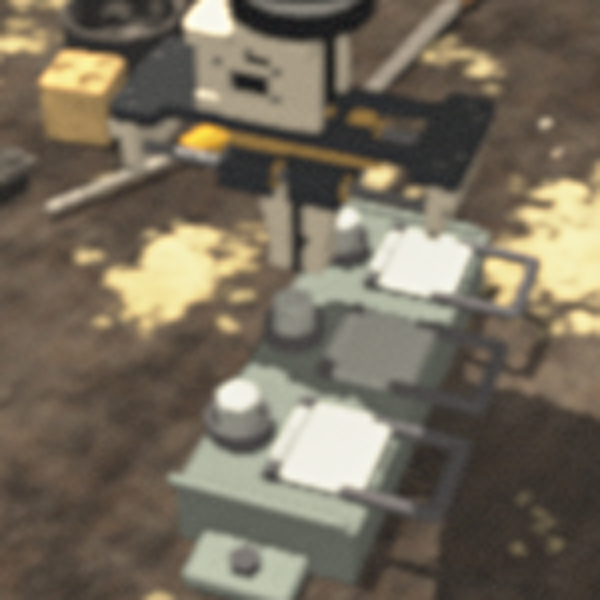

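```bash
python3 - <<'E'
from h import *
s=get_state();c=capture("scene");t=s["tcp_pos"];print(t,s["gripper_width"])
print("tcp px crop",(proj(c,np.array([t,t+[0,0,.05]]))-[190,150])*4)
for z in(.059,.08): print(z,ray(c,[265,216],z),ray(c,[190+285/4,150+265/4],z))
for p in([.542,.1035,.306],[.539,.109,.327],[.5448,.1009,.286]): print(np.round((proj(c,model(p,np.vstack([HEADS,BARS])))-[190,150])*4).tolist())
# hi-contrast crop
a=c["pixels"][160:250,220:340];a=cv2.resize(a,None,fx=6.5,fy=6.5,interpolation=cv2.INTER_CUBIC);cv2.imwrite("pics/s4.png",np.clip(a.astype(float)*1.3,0,255).astype(np.uint8))
E
```

```text
[0.57495388 0.11076832 0.05919053] 0.0005728965495941528
tcp px crop [[300.66872632 305.34635715]
 [300.61904386 238.08774372]]
0.059 [0.59905891 0.08030859 0.059     ] [0.60565378 0.08662214 0.059     ]
0.08 [0.58310396 0.10086457 0.08      ] [0.58945925 0.10694877 0.08      ]
[[244.0, 392.0], [298.0, 297.0], [346.0, 214.0], [455.0, 478.0], [495.0, 375.0], [530.0, 286.0]]
[[244.0, 402.0], [296.0, 304.0], [341.0, 220.0], [458.0, 486.0], [495.0, 381.0], [527.0, 290.0]]
[[240.0, 386.0], [298.0, 292.0], [347.0, 211.0], [449.0, 475.0], [492.0, 373.0], [530.0, 285.0]]
```

View pics/s4.png

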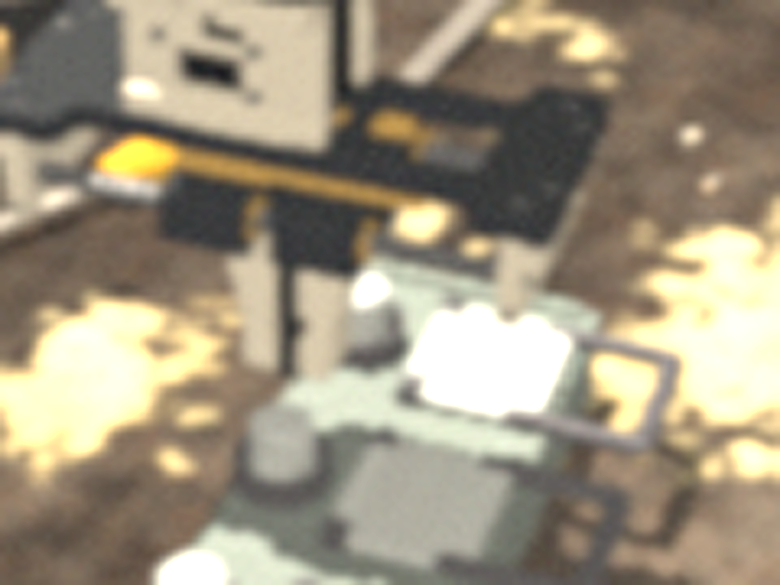

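View pics/w3.png

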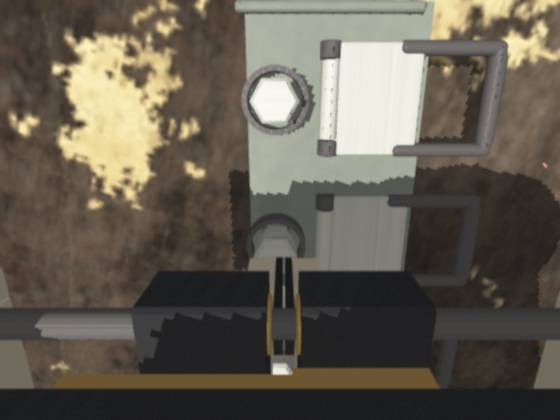

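Both views agree that the fingertips end about 25–30 mm above the reported TCP. In the scene crop they end well above head 2, and in the wrist view they end at row 258 instead of about 231. So there has been no contact yet. I'll go on down in small steps and let the contact height give the true offset.

Request:
jog_arm(moves=[[[0, 0, 0.4], 0, 0], [[0, 0, 0.4], 0, 0], [[0, 0, 0.2], 0, 0]])

```text
time_s: 6.48
tcp_pos: [0.5747, 0.1107, 0.0487]
eef_rot: [180.0, -0.0, -72.5]
contact_force: [-0.8, 0.2, 0.3]
gripper_width: 0.0001
gripper_force: 0.0
```

Request:
jog_arm(moves=[[[0, 0, 0.2], 0, 0], [[0, 0, 0.2], 0, 0]])

```text
time_s: 6.72
tcp_pos: [0.5749, 0.1108, 0.045]
eef_rot: [180.0, -0.0, -72.5]
contact_force: [-0.2, -0.5, -0.2]
gripper_width: 0.0004
gripper_force: 0.0
```

Request:
jog_arm(moves=[[[0, 0, 0.2], 0, 0], [[0, 0, 0.1], 0, 0]])

```text
time_s: 6.98
tcp_pos: [0.5749, 0.1107, 0.042]
eef_rot: [180.0, -0.0, -72.5]
contact_force: [-0.3, 0.5, 0.8]
gripper_width: 0.0006
gripper_force: 0.0
```

Request:
jog_arm(moves=[[[0, 0, 0.1], 0, 0], [[0, 0, 0.1], 0, 0]])

```text
time_s: 7.22
tcp_pos: [0.5749, 0.1108, 0.0402]
eef_rot: [-180.0, 0.0, -72.5]
contact_force: [0.7, -0.0, -1.0]
gripper_width: 0.0006
gripper_force: 0.0
```

Request:
jog_arm(moves=[[[0, 0, 0.1], 0, 0], [[0, 0, 0.1], 0, 0]])

```text
time_s: 7.48
tcp_pos: [0.5749, 0.1108, 0.0381]
eef_rot: [-180.0, 0.0, -72.5]
contact_force: [0.1, 0.1, -0.3]
gripper_width: 0.0007
gripper_force: 0.0
```

```bash
python3 - <<'E'
from h import *
s,w=wrist();c=capture("scene");print(s["tcp_pos"],s["contact_force"])
a=cv2.resize(c["pixels"][160:250,220:320],None,fx=5,fy=5,interpolation=cv2.INTER_CUBIC)
b=cv2.resize(w["pixels"][150:330,190:390],None,fx=1.5,fy=1.5)
b=cv2.copyMakeBorder(b,0,a.shape[0]-b.shape[0],0,0,cv2.BORDER_CONSTANT);cv2.imwrite("pics/m5.png",np.clip(np.hstack([a,b])*1.3,0,255).astype(np.uint8))
E
```

```text
[0.57491496 0.11076954 0.03811597] [ 0.13121179  0.05393186 -0.29953987]
```

View pics/m5.png

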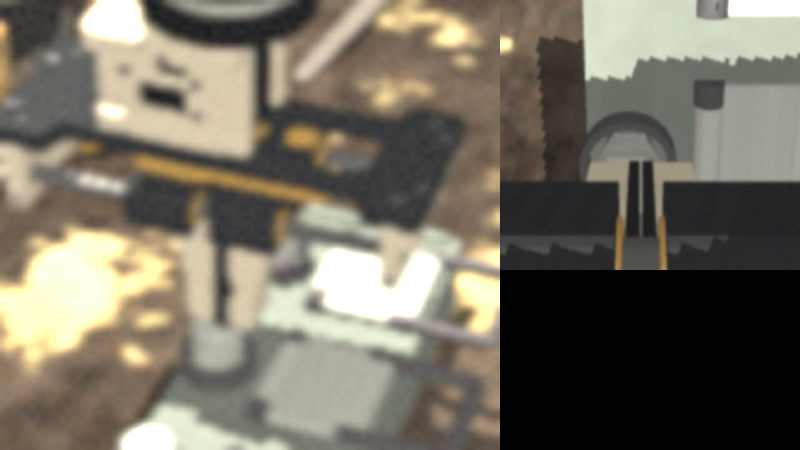

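The fingertips now sit just at or above the top of head 2, so I'll continue gently.

Request:
jog_arm(moves=[[[0, 0, 0.1], 0, 0], [[0, 0, 0.1], 0, 0]])

```text
time_s: 7.82
tcp_pos: [0.5749, 0.1108, 0.0361]
eef_rot: [-180.0, 0.0, -72.5]
contact_force: [0.2, -0.1, -0.5]
gripper_width: 0.0005
gripper_force: 0.0
```

Request:
jog_arm(moves=[[[0, 0, 0.1], 0, 0], [[0, 0, 0.1], 0, 0]])

```text
time_s: 8.07
tcp_pos: [0.5749, 0.1108, 0.0341]
eef_rot: [180.0, 0.0, -72.5]
contact_force: [0.6, -1.0, -0.3]
gripper_width: 0.0004
gripper_force: 0.0
```

Request:
jog_arm(moves=[[[0, 0, 0.1], 0, 0], [[0, 0, 0.1], 0, 0]])

```text
time_s: 8.32
tcp_pos: [0.575, 0.1107, 0.0332]
eef_rot: [-180.0, -0.0, -72.5]
contact_force: [-6.3, -0.3, 16.0]
gripper_width: 0.0005
gripper_force: 7.9
```

Head 2 pushes back with 16 N at TCP z≈0.033, so it looks tight, and the fingers end about 34 mm above the reported TCP. Next is head 3, with a 3 mm correction in tool y.

Request:
jog_arm(moves=[[[0, 0, -1.5], 0, 0], [[4.3, -0.3, 0], 0, 0], [[4.2, 0, 0], 0, 0], [[0, 0, 0], 0, 0], [[0, 0, 0.9], 0, 0], [[0, 0, 0.1], 0, 0], [[0, 0, 0], 0, 0]])

```text
time_s: 9.2
tcp_pos: [0.6031, 0.0313, 0.037]
eef_rot: [180.0, -0.0, -72.5]
contact_force: [-0.5, 0.8, -0.1]
gripper_width: 0.0008
gripper_force: 0.0
```

Request:
jog_arm(moves=[[[0, 0, 0.1], 0, 0], [[0, 0, 0.1], 0, 0]])

```text
time_s: 9.45
tcp_pos: [0.6034, 0.0309, 0.0352]
eef_rot: [-180.0, 0.0, -72.5]
contact_force: [0.6, 0.6, -0.1]
gripper_width: 0.0004
gripper_force: 0.0
```

Request:
jog_arm(moves=[[[0, 0, 0.1], 0, 0], [[0, 0, 0.1], 0, 0]])

```text
time_s: 9.7
tcp_pos: [0.6033, 0.0306, 0.0332]
eef_rot: [-180.0, 0.0, -72.5]
contact_force: [-1.6, 0.7, 2.3]
gripper_width: 0.0
gripper_force: 1.0
```

Contact at the same height. Push 2 mm further.

Request:
jog_arm(moves=[[[0, 0, 0.1], 0, 0], [[0, 0, 0.1], 0, 0]])

```text
time_s: 9.95
tcp_pos: [0.6033, 0.0307, 0.0312]
eef_rot: [-180.0, 0.0, -72.5]
contact_force: [-0.2, 0.9, 2.5]
gripper_width: 0.0006
gripper_force: 1.0
```

Request:
jog_arm(moves=[[[0, 0, 0.1], 0, 0], [[0, 0, 0], 0, 0]])

```text
time_s: 10.2
tcp_pos: [0.6033, 0.0305, 0.03]
eef_rot: [180.0, -0.0, -72.5]
contact_force: [0.1, 0.5, 0.4]
gripper_width: 0.0002
gripper_force: 0.2
```

Bolt 3 sinks at about 2.5 N, so it is the loose one. Press on to the bottom.

Request:
jog_arm(moves=[[[0, 0, 0.1], 0, 0], [[0, 0, 0.1], 0, 0], [[0, 0, 0.1], 0, 0]])

```text
time_s: 10.58
tcp_pos: [0.6034, 0.0306, 0.0271]
eef_rot: [-180.0, -0.0, -72.5]
contact_force: [-0.8, -0.4, 1.2]
gripper_width: 0.0003
gripper_force: 1.0
```

Request:
jog_arm(moves=[[[0, 0, 0.1], 0, 0], [[0, 0, 0.1], 0, 0], [[0, 0, 0], 0, 0]])

```text
time_s: 10.95
tcp_pos: [0.6035, 0.0305, 0.0268]
eef_rot: [-180.0, -0.0, -72.5]
contact_force: [-5.5, 0.4, 15.0]
gripper_width: 0.0003
gripper_force: 7.5
```

Bolt 3 has bottomed out after about 7 mm of travel. Now I'll raise the tool, open the fingers to 2.5 cm, move over bar 3 and look.

Request:
jog_arm(moves=[[[0, 0, -4.5], 0, 0], [[0, 0, -4.5], 0, 0], [[0, 6.0, 0], 0, 2.5], [[0, 6.0, 0], 0, 2.5], [[0, 0, 0], 0, 2.5], [[0, 0, 0], 0, 2.5], [[0, 0, 0], 0, 2.5]])

```text
time_s: 11.82
tcp_pos: [0.4898, -0.0051, 0.1151]
eef_rot: [-180.0, -0.0, -72.5]
contact_force: [0.3, -0.2, -0.3]
gripper_width: 0.025
gripper_force: 0.0
```

```bash
python3 - <<'E'
from h import *
s,w=wrist();c=capture("scene");print(s["tcp_pos"],s["contact_force"],s["gripper_width"])
a=c["pixels"][130:250,220:400];a=cv2.resize(a,None,fx=2.2,fy=2.2,interpolation=cv2.INTER_CUBIC)
b=w["pixels"][:,80:480];b=cv2.copyMakeBorder(b,0,0,0,0,cv2.BORDER_CONSTANT)
a=cv2.copyMakeBorder(a,0,420-a.shape[0],0,0,cv2.BORDER_CONSTANT)
cv2.imwrite("pics/m6.png",np.hstack([b,a]))
print(np.round(proj(w,np.array([s["tcp_pos"],s["tcp_pos"]+[0,0,.034]]))))
for r in regions_of(w,"bar_3")[:4]: print(round(r["confidence"],2),np.round(r["pixel"],1),r["pixels"].sum())
print((proj(c,np.array([s["tcp_pos"],s["tcp_pos"]+[0,0,.034]]))-[220,130])*2.2+[400,0])
E
```

```text
[ 0.48978053 -0.00513893  0.11511145] [ 0.29775234 -0.23959731 -0.33135356] 0.024958406987616002
[[283. 247.]
 [283. 275.]]
0.88 [213.5 212.4] 6932
0.72 [267.  364.3] 565
0.57 [281.2 284. ] 622
[[628.93025774 147.83868004]
 [632.0546627  121.46205872]]
```

View pics/m6.png

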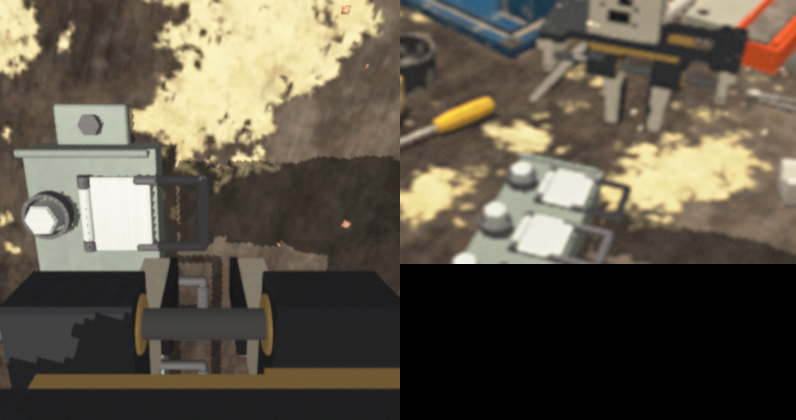

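The fingertips (wrist view, row 258) again fit the +34 mm offset when open. Bar 3 shows at about (284,212) in the full wrist picture, between rods at rows 181 and 244.

```bash
python3 - <<'E'
from h import *
s,w=wrist()
r=regions_of(w,"bar_3")[0]["pixels"];ys,xs=np.nonzero(r);print(xs.min(),xs.max(),ys.min(),ys.max())
rows=[y for y in range(195,235)];print([int(xs[ys==y].max()) for y in rows[::5]])
for px in([284,212],[284,181],[284,244]):
    P=ray(w,px,.044);print(P,delta(s,P[:2]))
# heads: head3 top sunk at .061
P=ray(w,[80+40,220],.061);print(P,delta(s,P[:2]))
E
```

```text
240 287 359 373Traceback (most recent call last):
  File "<stdin>", line 4, in <module>
    return umr_maximum(a, axis, None, out, keepdims, initial, where)
ValueError: zero-size array to reduction operation maximum which has no identity
```

```bash
python3 - <<'E'
from h import *
s,w=wrist()
for q in regions_of(w,"bar_3"):
    r=q["pixels"];ys,xs=np.nonzero(r)
    if r.sum()<3000: continue
    print(xs.min(),xs.max(),ys.min(),ys.max(),[int(xs[ys==y].max()) for y in range(195,235,5)])
for px in([283,212],[283,181],[283,244]):
    P=ray(w,px,.044);print(P,delta(s,P[:2]))
P=ray(w,[120,220],.061);print(P,delta(s,P[:2]))
E
```

```text
158 288 174 250 [288, 288, 288, 288, 288, 288, 288, 288]
[ 0.48891169 -0.00438565  0.044     ] [-0.1  -0.01]
[ 0.49627851 -0.02781898  0.044     ] [ 2.36 -0.01]
[0.4808623 0.0212189 0.044    ] [-2.78 -0.01]
[0.60224854 0.03195333 0.061     ] [ -0.16 -11.91]
```

Request:
jog_arm(moves=[[[-0.2, 0, 0], 0, 2.1], [[0, 0, 4.5], 0, 2.1], [[0, 0, 4.0], 0, 2.1], [[0, 0, 0.4], 0, 2.1], [[0, 0, 0.6], 0, 2.1], [[0, 0, 0], 0, 2.1]])

```text
time_s: 12.92
tcp_pos: [0.489, -0.0033, 0.0211]
eef_rot: [-179.9, -0.0, -72.5]
contact_force: [0.4, 0.4, 0.2]
gripper_width: 0.0209
gripper_force: 0.0
```

Request:
jog_arm(moves=[[[0, 0, 0.5], 0, 2.1], [[0, 0, 0.5], 0, 2.1], [[0, 0, 0], 0, 2.1]])

```text
time_s: 13.3
tcp_pos: [0.488, -0.0036, 0.0099]
eef_rot: [180.0, 0.0, -72.5]
contact_force: [0.4, 0.1, -0.4]
gripper_width: 0.021
gripper_force: 0.0
```

```bash
python3 - <<'E'
from h import *
s,w=wrist();print(s["tcp_pos"],s["contact_force"])
cv2.imwrite("pics/w7.png",cv2.resize(w["pixels"][120:390,120:440],None,fx=2,fy=2))
E
```

```text
[ 0.48800994 -0.00362764  0.00993213] [ 0.35034697  0.09509527 -0.39862753]
```

View pics/w7.png

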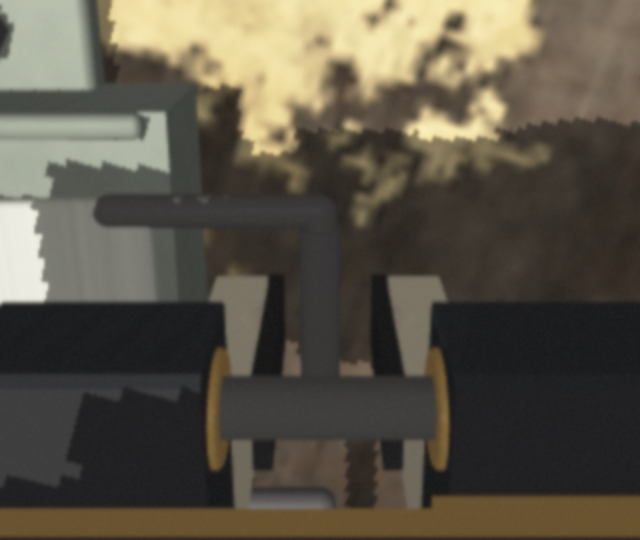

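Bar 3 lies between the fingers (bar at about 320, pads at 280 and 375 in the crop), and the window finger just clears the block's front edge. Descend and grip.

Request:
jog_arm(moves=[[[0, 0.1, 0.5], 0, 2.1], [[0, 0, 0.5], 0, 2.1], [[0, 0, 0.4], 0, 2.1], [[0, 0, 0], 0, 2.1]])

```text
time_s: 13.85
tcp_pos: [0.487, -0.004, -0.0043]
eef_rot: [179.9, -0.0, -72.5]
contact_force: [-0.3, -0.5, 0.3]
gripper_width: 0.0209
gripper_force: 0.0
```

Request:
jog_arm(moves=[[[0, 0, 0], 0, 0.5], [[0, 0, 0], 0, 0.5], [[0, 0, 0], 0, 0.5], [[0, 0, 0], 0, 0.5]], newtons=15)

```text
time_s: 14.35
tcp_pos: [0.49, -0.003, -0.0029]
eef_rot: [-179.7, -0.0, -72.5]
contact_force: [5.3, 0.9, -0.3]
gripper_width: 0.0095
gripper_force: 15.0
```

Request:
jog_arm(moves=[[[0, -0.3, -1.25], 0, 0.5], [[0, -0.25, -1.25], 0, 0.5], [[0, -0.45, -1.2], 0, 0.5], [[0, -0.6, -1.1], 0, 0.5], [[0, 0, 0], 0, 0.5]])

```text
time_s: 14.98
tcp_pos: [0.5019, 0.0007, 0.0447]
eef_rot: [179.9, 0.0, -72.5]
contact_force: [-3.4, -0.7, -0.4]
gripper_width: 0.0093
gripper_force: 15.0
```

Request:
jog_arm(moves=[[[0, -0.75, -1.0], 0, 0.5], [[0, -0.85, -0.9], 0, 0.5], [[0, -1.0, -0.75], 0, 0.5], [[0, -0.5, -0.35], 0, 0.5], [[0, 0, 0], 0, 0.5], [[0, 0, 0], 0, 0.5], [[0, 0, 0], 0, 0.5]])

```text
time_s: 15.85
tcp_pos: [0.5301, 0.0093, 0.0751]
eef_rot: [179.8, -0.0, -72.5]
contact_force: [-12.3, -1.0, 16.2]
gripper_width: 0.0096
gripper_force: 15.0
```

```bash
python3 - <<'E'
from h import *
s=get_state();c=capture("scene");print(s["tcp_pos"],s["contact_force"],s["gripper_width"],s["gripper_force"])
cv2.imwrite("pics/s8.png",cv2.resize(c["pixels"][130:290,200:360],None,fx=3.7,fy=3.7,interpolation=cv2.INTER_CUBIC))
E
```

```text
[0.53007834 0.00927922 0.07513304] [-12.30870689  -0.99415528  16.24953703] 0.009550196389750285 14.998507350683212
```

View pics/s8.png

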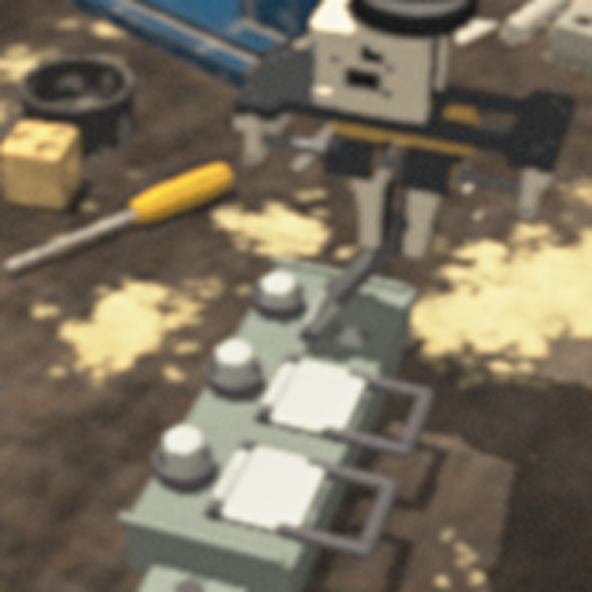

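Cap 3 stands open at about 60 degrees in the grip (bar raised 78 mm of 90 mm), and caps 1 and 2 are shut. The 20 N on the tool is radial, meaning the command lies just inside the arc, so I'll ease outward slightly.

Request:
jog_arm(moves=[[[0, 0.06, -0.1], 0, 0.5], [[0, 0, 0], 0, 0.5], [[0, 0, 0], 0, 0.5]])

```text
time_s: 16.27
tcp_pos: [0.5305, 0.0095, 0.0756]
eef_rot: [179.9, -0.0, -72.5]
contact_force: [-6.5, -0.9, 8.0]
gripper_width: 0.0093
gripper_force: 15.0
```

```bash
python3 -c "
from h import *
print(close_job())"
```

```text
the job is handed in; nothing more can be done
None
```

Bolt 3 was the loose one: it sank about 7 mm, and I handed the job in with cap 3 held open at about 60° in the gripper, caps 1 and 2 shut and the bystanders clear of the arm's path; no verdict came back.

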